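Set the aperture turret to the cross-hair and trigger a reading

ROBOT

A 6-joint arm with a two-finger parallel gripper is mounted at the origin on the work surface. World frame = base frame: x ahead of the robot, y to its left, z up, the work surface at z = 0. Lengths are in mm, angles in rad, forces in N, time in s.
With the tool pointing down it reaches from about 225 to 875 mm from the base axis. Payload 3.4 kg.
Tool frame: the origin (TCP) lies on the front face of the gripper's body, between the roots of the fingers; the fingertips stand r.nose_length ahead of it and the grasp point (between the pads) lies 54 mm ahead of it (r.nose_length is the distance from the TCP to the fingertips, in mm); z points along the fingers, y is the line along which they close (so a half turn about z gives the same grasp; the last joint's range is limited). The gripper opens to 85 mm and grips with 20 to 120 N. Pads are 22 mm wide; open, the fingers measure 114 mm over their backs; the gripper's body (76 mm by 85 mm) begins 54 mm behind the grasp point. The pads swing forward as they close: fully open they stand 13 mm farther back than shut.
Start: joints at [-1.393, 0.276, 1.505, -0, 1.361, -0.121], TCP at [169.262, -549.55, 303.928] pointing down, gripper open.
Joint ranges: [-2.89, 2.89], [-0.75, 2.08], [0.22, 2.7], [-1.18, 4.32], [0.11, 2.71], [-2.7, 2.7]. Speed limits (rad/s): [2.57, 2.57, 3.14, 3.14, 3.14, 3.14].

INTERFACE

Orientations are given as a unit quaternion [w, x, y, z].
In Python, from plant import readout, vision, finish_job, r gives the robot as it stands.
- The arm moves only by the tool apply_moves, never from a script. Its argument "targets" is a list of rows, each a list of 7 numbers: the turn, a rotation vector about the tool's x, y, z in rad, then the shift along the tool's x, y, z in mm, then the finger opening in mm, from 0 to 85.4. A call has 1 to 20 rows; each row shifts and turns the commanded pose from where the row before left it, along the tool's axes as they then stand; what a row does not reach is not made up. A row lasts 1/12 s, in which the tool goes at most 41.7 mm and 7.16 degrees, less where a joint would pass 70% of its speed; a pose out of reach is approached as far as the arm can. A call with a gripper value outside its range is refused whole. The fingers move at their own pace and stop on an object; "force" is the grip in N (left out, the last holds). Time passes only in rows, so rows that do not move let the fingers close. It gives the time, the measured TCP pose, the force, the opening and the grip force at its end, in the units of the state.
- readout.read_state(): the state, without advancing time (a new reading comes with each control period).
- vision.snapshot(name): name is "scene" or "top"; returns a dict with "pixels" (384x512x3 uint8, red, green, blue), "intrinsics" (3x3 intrinsics, pixels), "camera_from_world" (4x4, takes a point from world to camera coordinates). Camera axes: x right, y down, z forward; pixel columns grow to the right and rows downward; lengths in mm; the calibration is good to about 2 mm. A picture is of the moment at which its call begins. There is no depth.
- finish_job(): hands the job in; it is judged then, once.
The state is a dict: "time_s": time; "joint_pos": joint angles; "joint_velocities": joint speeds; "tau": joint torques, N m; "tcp_pos": TCP position; "ee_rot": TCP orientation; "force": force on the tool from outside, world axes, zero at the start; "wrist_torque": the same for the moment, N m; "grip_width": opening from 0.0 (shut) to 1.0 (fully open); "finger_force": force on a finger pad.
Only numpy, scipy, OpenCV 4.12 (cv2) and the standard library are available. Lean on these libraries where they do the work, as an engineer would, in place of code of your own. Each camera call takes 0.05 s, during which the arm holds its last target. There are 200 camera calls.

TASK

With the fingertips, gently push the upright tab on the black turret round until it points at the middle of the label marked with a cross, then press the push button on the same instrument fully down and let it come up again. Do not pinch the tab, do not press the button before the tab is set, and leave the tab on the cross. Leave all the loose things standing about where they are, neither lifted nor shoved.

Things in the scene. Friction and masses are not known exactly. Their poses are not given: they have to be found in the camera images.
- turret_axis (a point): Top of the aluminium hub (diameter 40 mm) on the turret's vertical axis, 96 mm above the bench. The turret is a flat black disc, diameter 120 mm, its top 85 mm above the bench, on a fixed white instrument (280 x 340 mm, deck 70 mm above the bench). It turns freely either way: constant light friction (about 1.5 N at the tab), no springs or detents; it stays where left.
- tab (a point): Middle of the top edge of the turret's only tab, an upright dark steel fin beyond the disc's rim, pointing radially out. It reaches from 62 to 90 mm from the turret axis, is 8 mm thick, and stands from 75 to 115 mm above the bench; this point is 76 mm from the axis, 115 mm above the bench. Under its path there is only the flat deck.
- aim (a point): Imaginary point on the turret 112 mm from its axis, straight out along the tab and 22 mm beyond its outer end, 74 mm above the bench: it lies over the middle of the label that the tab points at. Turns with the turret.
- turret (a joint): Angle of the turret in rad, growing counter-clockwise seen from above. At 0 the tab points straight away from the instrument's front edge (the side with the labels); it starts within 0.7 rad of that.
- mark_cross (a point): Centre of the label with the raised black cross (a plus with 33 mm strokes): the label to set. The five labels are white round studs, 40 mm in diameter, 3 mm thick, on the deck in an arc of 112 mm radius about the turret axis, 40 degrees apart, on the side towards the robot; which label stands in which place varies.
- mark_slit (a point): Centre of the label with one bar (not to be set).
- mark_twoslit (a point): Centre of the label with two parallel bars (not to be set).
- mark_pinhole (a point): Centre of the label with a small solid dot (not to be set).
- mark_annulus (a point): Centre of the label with a ring (not to be set).
- go_top (a point): Centre of the top of the round black push button, 26 mm in diameter, 92 mm above the bench, on a round grey housing (42 mm wide, its top 82 mm above the bench), on the deck at the front left or front right corner of the instrument (the other corner carries a grey block with two brass terminals). It is pressed straight down, against a spring.
- go (a joint): How far the button is pressed: 0 up, 0.006 m fully down (5 N there); it springs back up.
- weight: Loose brass weight with a small head, 32 mm in diameter, 38 mm tall, standing on a far corner of the instrument's deck; origin under its middle. Leave alone.
- mount: Loose dark steel ring, 40 mm outside diameter, 12 mm tall, lying on the other far corner of the deck; origin under its middle. Leave alone.
- specimen: Loose copper cylinder, 26 mm in diameter, 60 mm tall, standing on the bench to the left; origin under its middle. Leave alone.
- driver: Loose screwdriver, 170 mm, lying on the bench to the left. Leave alone.
- jar: Loose closed jar, 60 mm in diameter, 75 mm tall, standing on the bench to the right; origin under its middle. Leave alone.
- brush: Loose brush, 160 mm, lying on the bench to the right. Leave alone.
- block: Loose aluminium block, 50 x 30 x 30 mm, on the bench to the left; origin under its middle. Leave alone.

How it is judged:
By the outcome, as a careful person would: the job done as asked, in the order asked, and still so for the second after the job is handed in, with the robot touching nothing.
It also fails if it takes over 58 s, if anything falls off the work surface, if the arm or the gripper's body presses on something with over 40 N, if the wrist force passes 120 N, or if a joint passes its speed limit or range.

## Working session

There is one attempt and no reset: what is moved stays moved. The work goes in short steps, Python scripts to look and compute and a tool call to move; the robot and the scene stay as the last step left them, time stands still between calls to the robot, and variables do not carry over. Pictures are saved under pics/ and viewed, at most 10 in all, crops included, and the job is handed in when it is done.

Besides the shell and the picture viewer there is one more tool, called after "Request:" as name(argument=value, ...), one argument or row to a line, values as JSON. apply_moves: Moves the arm, as the interface text tells. Its arguments: {"type":"object","properties":{"targets":{"type":"array","items":{"type":"array","items":{"type":"number"}}},"force":{"type":"number"}},"required":["targets"]}

```bash
mkdir -p pics
python3 - <<'E'
from plant import readout, vision, r
import cv2,numpy as np,pickle
s=readout.read_state();print(s['time_s'],s['tcp_pos'],s['ee_rot'],s['force'],r.nose_length)
d={}
for n in("scene","top"):
    d[n]=v=vision.snapshot(n);cv2.imwrite(f"pics/{n}1.png",v["pixels"][:,:,::-1]);print(v["intrinsics"],v["camera_from_world"])
pickle.dump(d,open("d1.pkl","wb"))
E
```

```text
0.0 [ 169.18587141 -549.10973254  303.037156  ] [-9.26024847e-04  9.88861612e-01  1.48834987e-01 -2.23271319e-05] [-0.67948292  0.21516043  0.85997911] 72.6
[[354.04026801   0.         253.80997118]
 [  0.         354.04026801 192.14557771]
 [  0.           0.           1.        ]] [[-8.13277837e-01  5.81751400e-01 -1.20195386e-02  4.20886018e+02]
 [ 3.33543881e-01  4.49163319e-01 -8.28855109e-01 -1.16419964e+02]
 [-4.76788884e-01 -6.78098534e-01 -5.59334192e-01  1.40460383e+03]
 [ 0.00000000e+00  0.00000000e+00  0.00000000e+00  1.00000000e+00]]
[[438.28525231   0.         250.9843312 ]
 [  0.         438.28525231 193.68485392]
 [  0.           0.           1.        ]] [[ 7.21290678e-03 -9.99839360e-01  1.64081958e-02  3.71485482e+00]
 [-9.93736226e-01 -8.99685421e-03 -1.11388370e-01  5.54542886e+02]
 [ 1.11518099e-01 -1.55019846e-02 -9.93641486e-01  1.26663176e+03]
 [ 0.00000000e+00  0.00000000e+00  0.00000000e+00  1.00000000e+00]]
```

View pics/top1.png

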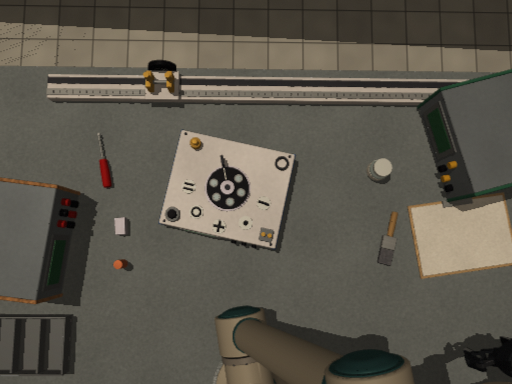

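View pics/scene1.png

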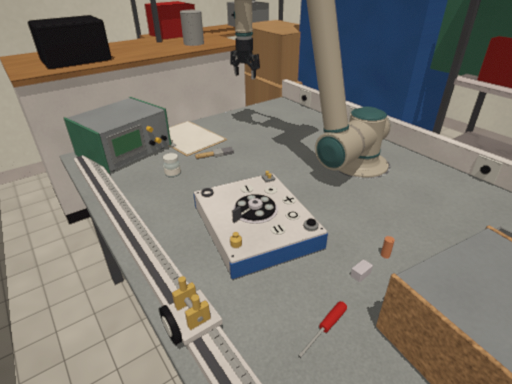

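The top view shows the turret hub near (228,187), the tab pointing to about (223,160) on the far side, and the cross at (219,226), which is the middle label. The button is at (173,214), front left. I'll measure these properly from an enlarged crop.

```bash
cat > h.py <<'E'
import numpy as np,cv2
def ray(v,u,w,z):
    M=v["camera_from_world"];R,t=M[:3,:3],M[:3,3]
    c=-R.T@t;d=R.T@np.linalg.solve(v["intrinsics"],[u,w,1.]);return c+d*(z-c[2])/d[2]
def proj(v,p):
    M=v["camera_from_world"];q=v["intrinsics"]@(M[:3,:3]@np.array(p,float)+M[:3,3]);return q[:2]/q[2]
E
python3 - <<'E'
import pickle,cv2,numpy as np
from h import *
v=pickle.load(open("d1.pkl","rb"))["top"];I=v["pixels"]
cv2.imwrite("pics/crop1.png",cv2.resize(I[125:251,155:300,::-1],None,fx=5,fy=4.7619*1.05,interpolation=cv2.INTER_CUBIC)[:600])
g=cv2.cvtColor(I,cv2.COLOR_RGB2GRAY)
# dark blobs on the deck
m=(g<75).astype(np.uint8);n,l,st,c=cv2.connectedComponentsWithStats(m)
for i in range(1,n):
    if 160<c[i][0]<300 and 125<c[i][1]<250 and 5<st[i][4]<5000: print("dark",st[i],c[i].round(1),ray(v,*c[i],73).round(1))
# deck outline
m=((g>130)).astype(np.uint8);cs,_=cv2.findContours(cv2.morphologyEx(m,cv2.MORPH_CLOSE,np.ones((9,9))),0,2)
for k in cs:
    if cv2.contourArea(k)>5000:
        b=cv2.boxPoints(cv2.minAreaRect(k)); print(b,[ray(v,*p,70).round(1) for p in b])
E
```

```text
dark [194 142   5   3   9] [196.4 143.2] [695.4 167.9  73. ]
dark [193 143  10   8  34] [198.4 147.2] [683.7 161.9  73. ]
dark [207 155  42  54 959] [227.5 186.5] [569.9  76.2  73. ]
dark [161 154 138  99 877] [263.2 218.3] [479.6 -26.3  73. ]
dark [275 157  14  14  75] [281.7 163.2] [639.1 -79.2  73. ]
dark [185 182   9   4  15] [188.9 183.7] [577.  187.1  73. ]
dark [225 185   5   5  21] [227. 187.] [568.4  77.8  73. ]
dark [184 187   9   4  16] [188.  188.5] [563.1 189.2  73. ]
dark [259 201  10   5  21] [263.7 202.8] [523.9 -27.6  73. ]
dark [191 207  10  10  43] [196.  211.5] [497.3 164.9  73. ]
dark [167 209  13  13 102] [172.7 214.4] [488.5 230.9  73. ]
dark [214 221  10  11  41] [218.6 226. ] [456.8 100.   73. ]
dark [244 221   4   4  15] [245.4 222.4] [467.5  24.2  73. ]
[[409.89993 207.29997]
 [507.6199  193.33998]
 [517.43994 262.07996]
 [419.71994 276.03998]] [array([ 514.8, -448.9,   70. ]), array([ 557.9, -735.3,   70. ]), array([ 360.9, -752. ,   70. ]), array([ 320. , -470.3,   70. ])]
[[158.7412  222.16469]
 [179.49413 128.77647]
 [294.6941  154.37648]
 [273.94116 247.7647 ]] [array([466.3, 270.3,  70. ]), array([738.4, 218.4,  70. ]), array([ 666.2, -117.3,   70. ]), array([396.5, -57.3,  70. ])]
[[ 46.866318  96.96179 ]
 [ 47.19005   70.41696 ]
 [465.05475   75.51288 ]
 [464.73102  102.05771 ]] [array([829. , 607.1,  70. ]), array([909.5, 610.9,  70. ]), array([ 910.9, -627.7,   70. ]), array([ 829.2, -622.9,   70. ])]
```

View pics/crop1.png

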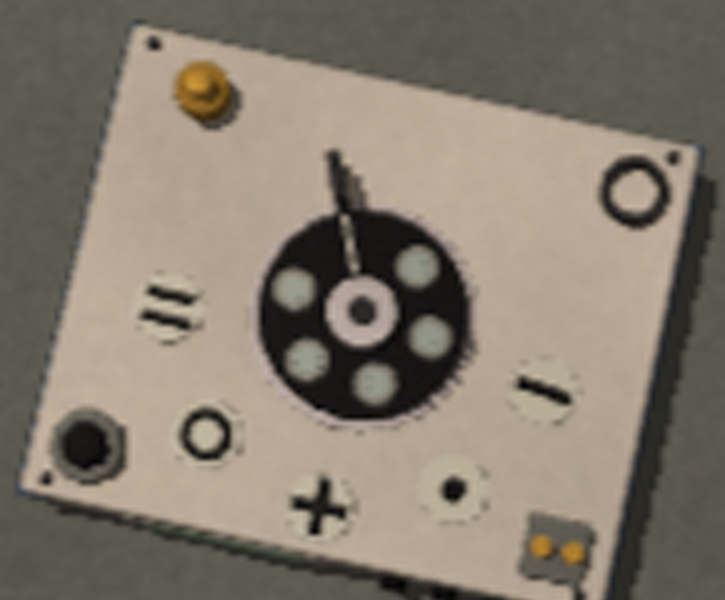

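Run:
```python
import pickle
from h import *
from scipy.optimize import least_squares as ls
v=pickle.load(open("d1.pkl","rb"))["top"]
L=np.array([[523.9,-27.6],[467.5,24.2],[456.8,100],[497.3,164.9],[570,188.1]])
f=ls(lambda p:(np.c_[p[0]+112*np.cos(p[2]+np.radians([80,40,0,-40,-80])),p[1]+112*np.sin(p[2]+np.radians([80,40,0,-40,-80]))]-L).ravel(),[568,77,2.9])
print(f.x,np.degrees(f.x[2]),f.fun.round(1))
C=f.x[:2]
print("hub",ray(v,227.4,187.1,96))
I=cv2.cvtColor(v["pixels"],cv2.COLOR_RGB2GRAY);print(I[152:175,216:232])
for u,w in((221.6,156),(222,158)):
  p=ray(v,u,w,115)[:2]-C;print(p,np.hypot(*p),np.degrees(np.arctan2(p[1],p[0])))
print("go",ray(v,172.7,214.4,92)); print("weight",ray(v,195.3,144,95))
```

```text
[566.16593549  76.40299671   2.93045575] 167.902746307671 [ 0.1  0.2 -0.3 -0.2 -0.1 -0.1  0.1 -0.1  0.3  0.2]
hub [565.23503247  75.73298673  96.        ]
[[169 171 171 172 170 170 170 170 171 173 173 174 174 175 175 173]
 [168 170 170 171 170 169 170 170 171 174 174 175 174 174 173 173]
 [168 169 171 170 170 152 153 170 172 173 174 173 174 173 172 173]
 [168 170 171 155 114  73  91 144 170 171 171 172 172 173 172 172]
 [168 168 169 150  93  43  53 132 171 171 170 171 172 172 173 173]
 [168 168 170 166 117  44  39 125 172 171 172 172 172 174 175 175]
 [169 170 170 171 124  46  39  68  98 143 172 173 173 174 173 174]
 [169 169 170 170 128  57  42  43  64 135 172 173 173 173 172 173]
 [169 169 169 170 136  71  43  43  64  91 105 145 175 173 173 172]
 [167 169 169 169 135  70  45  39  61  80  81 138 173 172 171 172]
 [168 168 170 170 146  89  43  36  60  80  80 138 174 171 170 171]
 [167 169 172 171 167 117  44  40  63  80  80  95 144 171 171 172]
 [168 169 172 171 170 127  42  22  48  74  81  81 135 171 171 172]
 [168 168 169 170 171 134  57  14  33  64  78  77 133 169 169 171]
 [168 167 168 169 169 149  87  20  31  59  73  64  99 147 160 162]
 [167 167 166 167 166 132  68  42  28  25  26  27  42  61  75  81]
 [166 163 136  92  78  55  35 117 113  26  18  20  22  21  26  27]
 [133  89  64  34  26  23  23 110 117  45  23  22  21  20  22  22]
 [ 78  33  26  22  21  22  22  71  95  63  21  22  21  22  21  22]
 [ 33  23  23  22  22  22  21  67  90  61  23  21  24  22  21  21]
 [ 23  23  22  23  22  22  22  41  95  86  23  21  21  22  21  20]
 [ 22  24  21  23  22  21  21  24 123 119  23  21  21  21  22  21]
 [ 23  23  23  22  22  23  23  21 128 126  29  22  22  21  22  23]]
[84.00329757 15.92719243] 85.49987988912552 10.735955773658015
[78.34594907 14.72913311] 79.718474010112 10.647394593943112
go [487.35127047 227.76438627  92.        ]
weight [688.04249834 168.61296249  95.        ]
```

Request:
apply_moves(
  targets=[
    [0, 0, 0, 31.5, -22, 0, 0],
    [0, 0, 0, 31.5, -22, 0, 0],
    [0, 0, 0, 31.5, -22, 0, 0],
    [0, 0, 0, 31.5, -22, 0, 0],
    [0, 0, 0, 31.5, -22, 0, 0],
    [0, 0, 0, 31.5, -22, 0, 0],
    [0, 0, 0, 31.5, -22, 0, 0],
    [0, 0, 0, 31.5, -22, 0, 0],
    [0, 0, 0, 31.5, -22, 0, 0],
    [0, 0, 0, 31.5, -22, 0, 0],
    [0, 0, 0, 31.5, -22, 0, 0],
    [0, 0, 0, 31.5, -22, 0, 0],
    [0, 0, 0, 31.5, -22, 0, 0],
    [0, 0, 0, 31.5, -22, 0, 0],
    [0, 0, 0, 31.5, -22, 0, 0],
    [0, 0, 0, 31.5, -22, 0, 0],
    [0, 0, 0, 31.5, -22, 0, 0],
    [0, 0, 0, 31.5, -22, 0, 0],
    [0, 0, 0, 31.5, -22, 0, 0],
    [0, 0, 0, 0, 0, 0, 0],
  ],
  force=20,
)

```text
time_s: 1.77
tcp_pos: [621.8, 31.7, 302.7]
ee_rot: [-0.002, 0.988, 0.151, 0.002]
force: [0.4, -0.5, 0.6]
grip_width: -0.001
finger_force: 0.0
```

```bash
cat >> h.py <<'E'
from scipy.spatial.transform import Rotation as Ro
C=np.array([566.,76.4])
def plan(th,rad,tan,tipz):
    "tool-axes shift (then z turn) to the pose: tool x along th (deg), finger at rad,tan from the axis"
    from plant import readout,r
    s=readout.read_state();q=s["ee_rot"];R=Ro.from_quat([*q[1:],q[0]])
    e=np.array([np.cos(np.radians(th)),np.sin(np.radians(th))]);t=np.array([-e[1],e[0]])
    p=np.array([*(C+rad*e+tan*t),tipz+r.nose_length]);G=Ro.from_matrix(np.c_[[*e,0],[*-t,0],[0,0,-1]])
    print("t",round(s["time_s"],2),"tcp",np.round(s["tcp_pos"],1),"F",np.round(s["force"],1),"nose",r.nose_length,"w",round(s["grip_width"],3))
    print("goal",p.round(1),"shift",R.inv().apply(p-s["tcp_pos"]).round(1),"turn",(R.inv()*G).as_rotvec().round(4))
E
python3 -c "
from h import *
plan(10,76,-32,130)"
```

```text
t 1.77 tcp [621.8  31.7 302.7] F [ 0.4 -0.5  0.6] nose 72.6 w -0.001
goal [646.4  58.1 202.6] shift [ 31.1 -17.5 100.2] turn [-0.0034 -0.0033  0.1293]
```

Request:
apply_moves(
  targets=[
    [0, 0, 0, 10.4, -5.8, 10, 0],
    [0, 0, 0, 10.4, -5.8, 20, 0],
    [0, 0, 0, 10.3, -5.9, 25, 0],
    [0, 0, 0.065, 0, 0, 25, 0],
    [0, 0, 0.064, 0, 0, 20, 0],
    [0, 0, 0, 0, 0, 0, 0],
    [0, 0, 0, 0, 0, 15, 0],
    [0, 0, 0, 0, 0, 12, 0],
    [0, 0, 0, 0, 0, 8, 0],
    [0, 0, 0, 0, 0, 0, 0],
  ],
)

```text
time_s: 2.6
tcp_pos: [641.8, 51.4, 167.6]
ee_rot: [-0.0, 0.996, 0.085, -0.002]
force: [-0.1, 1.0, 0.2]
grip_width: -0.001
finger_force: 0.0
```

Run:
```python
from h import *
plan(10.7,76,-20,95)
from plant import vision
v=vision.snapshot("scene");I=v["pixels"][150:270,180:340,::-1];cv2.imwrite("pics/s2.png",cv2.resize(I,None,fx=5,fy=5,interpolation=2))
```

```text
t 2.6 tcp [641.8  51.4 167.6] F [-0.1  1.   0.2] nose 72.6 w -0.001
goal [644.4  70.9 167.6] shift [  5.9 -18.7   0. ] turn [-0.0004  0.003  -0.0168]
```

View pics/s2.png

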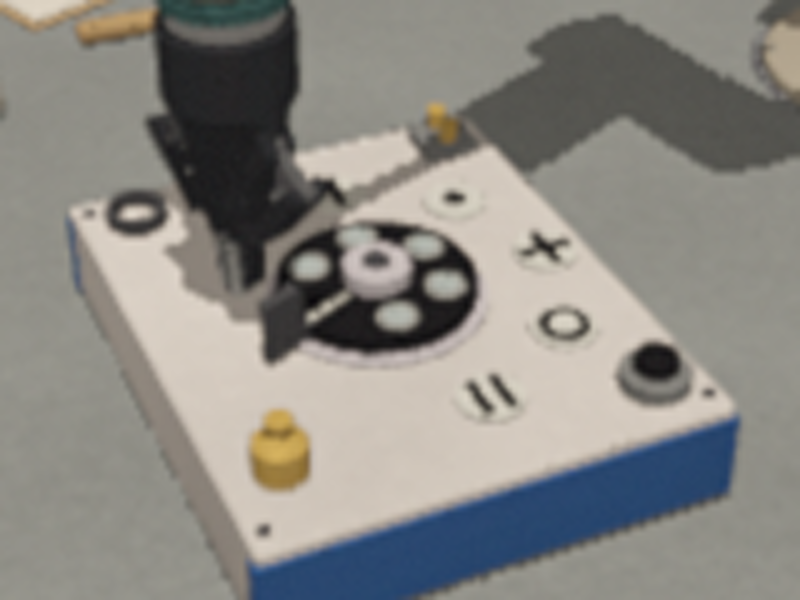

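The closed fingers stand just behind the tab (crop (240,270), tab at (285,320)), on the side away from the weight. I'll touch the tab and push it counter-clockwise along the arc.

Request:
apply_moves(
  targets=[
    [0, 0, 0, 2.9, -4, 0, 0],
    [0, 0, 0, 3, -4, 0, 0],
    [0, 0, 0, 0, -4, 0, 0],
    [0, 0, 0, 0, -4, 0, 0],
    [0, 0, -0.0524, 0.9, -4, 0, 0],
    [0, 0, -0.0524, 0.9, -4, 0, 0],
    [0, 0, -0.0524, 0.9, -4, 0, 0],
    [0, 0, -0.0524, 0.9, -4, 0, 0],
    [0, 0, -0.0524, 0.9, -4, 0, 0],
    [0, 0, -0.0524, 0.9, -4, 0, 0],
    [0, 0, -0.0524, 0.9, -4, 0, 0],
    [0, 0, -0.0524, 0.9, -4, 0, 0],
    [0, 0, 0, 0, 0, 0, 0],
  ],
)

```text
time_s: 3.73
tcp_pos: [642.0, 102.0, 169.4]
ee_rot: [0.0, 0.957, 0.291, 0.001]
force: [-0.1, 0.3, 0.0]
grip_width: 0.001
finger_force: 0.1
```

```bash
cat >> h.py <<'E'
def where():
    from plant import readout
    s=readout.read_state();q=s["ee_rot"];R=Ro.from_quat([*q[1:],q[0]]).as_matrix()
    th=np.degrees(np.arctan2(R[1,0],R[0,0]));d=np.array(s["tcp_pos"])[:2]-C
    print("th",th.round(2),"rad",(d@R[:2,0]).round(1),"tan",(-d@R[:2,1]).round(1),"tilt",R[2].round(3),"q",np.round(s["joint_pos"],2))
E
python3 - <<'E'
from h import *
where();plan(37,76,-19,95)
from plant import vision
v=vision.snapshot("scene");I=v["pixels"][150:270,180:340,::-1];cv2.imwrite("pics/s3.png",cv2.resize(I,None,fx=5,fy=5,interpolation=2))
E
```

```text
th 33.85 rad 77.3 tan -21.1 tilt [ 0.001  0.001 -1.   ] q [ 0.05  0.48  1.53 -0.    1.13  1.03]
t 3.73 tcp [642.  102.  169.4] F [-0.1  0.3  0. ] nose 72.6 w 0.001
goal [638.1 107.  167.6] shift [-0.4 -6.3  1.8] turn [ 0.001  -0.0014 -0.0549]
```

View pics/s3.png

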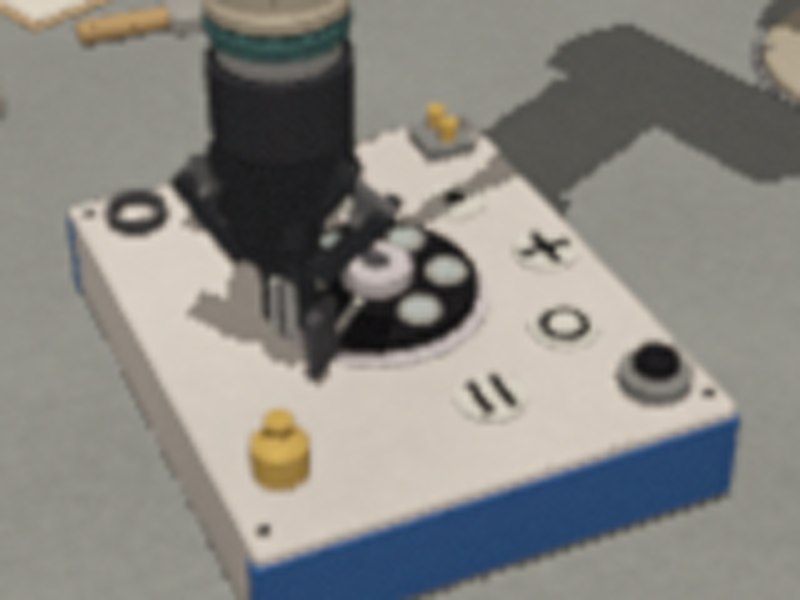

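The tab has moved with the fingers (crop (318,345)) and nothing else has been disturbed. I'll keep pushing along the arc.

Request:
apply_moves(
  targets=[
    [0, 0, -0.0524, 0.9, -4.1, 0.3, 0],
    [0, 0, -0.0524, 0.9, -4.1, 0.3, 0],
    [0, 0, -0.0524, 0.9, -4.1, 0.3, 0],
    [0, 0, -0.0524, 0.9, -4.1, 0.3, 0],
    [0, 0, -0.0524, 0.9, -4.1, 0.3, 0],
    [0, 0, -0.0524, 0.9, -4.1, 0.3, 0],
    [0, 0, -0.0524, 0.9, -4.1, 0, 0],
    [0, 0, -0.0524, 0.9, -4.1, 0, 0],
    [0, 0, -0.0524, 0.9, -4.1, 0, 0],
    [0, 0, -0.0524, 0.9, -4.1, 0, 0],
    [0, 0, -0.0524, 0.9, -4.1, 0, 0],
    [0, 0, -0.0524, 0.9, -4.1, 0, 0],
    [0, 0, -0.0524, 0.9, -4.1, 0, 0],
    [0, 0, -0.0524, 0.9, -4.1, 0, 0],
    [0, 0, -0.0524, 0.9, -4.1, 0, 0],
    [0, 0, -0.0524, 0.9, -4.1, 0, 0],
    [0, 0, -0.0524, 0.9, -4.1, 0, 0],
    [0, 0, -0.0524, 0.9, -4.1, 0, 0],
    [0, 0, 0, 0, 0, 0, 0],
  ],
)

```text
time_s: 5.37
tcp_pos: [588.2, 151.3, 167.6]
ee_rot: [0.0, 0.721, 0.693, 0.0]
force: [-0.6, 0.8, 0.8]
grip_width: -0.003
finger_force: 0.1
```

Run:
```python
from h import *
where();plan(90,76,-19,95)
```

```text
th 87.78 rad 75.7 tan -19.3 tilt [ 0.001  0.001 -1.   ] q [0.14 0.43 1.63 0.   1.08 0.18]
t 5.37 tcp [588.2 151.3 167.6] F [-0.6  0.8  0.8] nose 72.6 w -0.003
goal [585.  152.4 167.6] shift [ 1.  -3.3 -0. ] turn [ 0.0008 -0.0006 -0.0387]
```

Request:
apply_moves(
  targets=[
    [0, 0, -0.0524, 0.9, -4.05, 0, 0],
    [0, 0, -0.0524, 0.9, -4.05, 0, 0],
    [0, 0, -0.0524, 0.9, -4.05, 0, 0],
    [0, 0, -0.0524, 0.9, -4.05, 0, 0],
    [0, 0, -0.0524, 0.9, -4.05, 0, 0],
    [0, 0, -0.0524, 0.9, -4.05, 0, 0],
    [0, 0, -0.0524, 0.9, -4.05, 0, 0],
    [0, 0, -0.0524, 0.9, -4.05, 0, 0],
    [0, 0, -0.0524, 0.9, -4.05, 0, 0],
    [0, 0, -0.0524, 0.9, -4.05, 0, 0],
    [0, 0, -0.0524, 0.9, -4.05, 0, 0],
    [0, 0, -0.0524, 0.9, -4.05, 0, 0],
    [0, 0, -0.0524, 0.9, -4.05, 0, 0],
    [0, 0, -0.0524, 0.9, -4.05, 0, 0],
    [0, 0, -0.0524, 0.9, -4.05, 0, 0],
    [0, 0, -0.0524, 0.9, -4.05, 0, 0],
    [0, 0, -0.0524, 0.9, -4.05, 0, 0],
    [0, 0, -0.0524, 0.9, -4.05, 0, 0],
    [0, 0, -0.0524, 0.9, -4.05, 0, 0],
    [0, 0, 0, 0, 0, 0, 0],
  ],
)

```text
time_s: 7.03
tcp_pos: [514.6, 134.4, 167.4]
ee_rot: [0.0, 0.303, 0.953, 0.0]
force: [0.3, 0.9, 0.2]
grip_width: 0.001
finger_force: 0.2
```

Run:
```python
from h import *
where();plan(155,76,-19,95)
from plant import vision
v=vision.snapshot("top");I=v["pixels"][125:251,155:300,::-1];cv2.imwrite("pics/t4.png",cv2.resize(I,None,fx=4.7,fy=4.7,interpolation=2))
```

```text
th 144.75 rad 75.4 tan -17.7 tilt [-0.001  0.    -1.   ] q [ 0.12  0.33  1.8  -0.    1.01 -0.83]
t 7.03 tcp [514.6 134.4 167.4] F [0.3 0.9 0.2] nose 72.6 w 0.001
goal [505.2 125.7 167.6] shift [  2.7 -12.5  -0.2] turn [ 0.0003  0.0007 -0.1789]
```

View pics/t4.png

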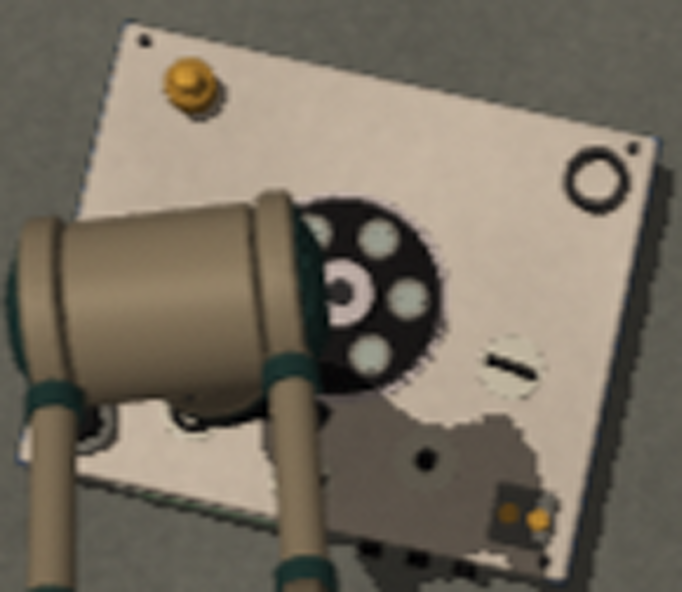

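The arm hides the tab here, but the disc's five pale spots and the hub (340,292) are still visible. They give the turret angle relative to the first picture.

```bash
cat >> h.py <<'E'
def spots(v):
    g=cv2.cvtColor(v["pixels"],cv2.COLOR_RGB2GRAY).astype(np.uint8)
    k=6;h=proj(v,[*C,85]);x0,y0=int(h[0])-25,int(h[1])-25
    G=cv2.resize(g[y0:y0+50,x0:x0+50],None,fx=k,fy=k,interpolation=2)
    n,l,st,c=cv2.connectedComponentsWithStats((G>90).astype(np.uint8));o=[]
    for i in range(1,n):
        p=ray(v,(c[i][0]+.5)/k+x0-.5,(c[i][1]+.5)/k+y0-.5,85)[:2]-C;a=st[i][4]/k/k
        if 25<np.hypot(*p)<50 and 15<a<90: o.append((np.degrees(np.arctan2(p[1],p[0])).round(2),np.hypot(*p).round(1),round(a,1)))
    return o
E
python3 - <<'E'
import pickle
from h import *
from plant import vision
a=spots(pickle.load(open("d1.pkl","rb"))["top"]);b=spots(vision.snapshot("top"))
for o in(a,b): print([(x,round(x[0]%72,1)) for x in o])
E
```

```text
[((np.float64(-47.46), np.float64(40.6), np.float64(48.5)), np.float64(24.5)), ((np.float64(70.78), np.float64(42.3), np.float64(49.6)), np.float64(70.8)), ((np.float64(-108.9), np.float64(39.9), np.float64(48.0)), np.float64(35.1)), ((np.float64(129.53), np.float64(41.5), np.float64(50.2)), np.float64(57.5)), ((np.float64(-170.43), np.float64(40.3), np.float64(48.9)), np.float64(45.6))]
[((np.float64(19.47), np.float64(43.0), np.float64(19.6)), np.float64(19.5)), ((np.float64(-31.98), np.float64(40.8), np.float64(48.1)), np.float64(40.0)), ((np.float64(-92.81), np.float64(39.8), np.float64(49.2)), np.float64(51.2)), ((np.float64(-154.34), np.float64(40.0), np.float64(49.9)), np.float64(61.7))]
```

Request:
apply_moves(
  targets=[
    [0, 0, -0.0524, 0.9, -4.0, 0, 0],
    [0, 0, -0.0524, 0.9, -4.0, 0, 0],
    [0, 0, -0.0524, 0.9, -4.0, 0, 0],
    [0, 0, -0.0524, 0.9, -4.0, 0, 0],
    [0, 0, -0.0524, 0.9, -4.0, 0, 0],
    [0, 0, -0.0262, 0.45, -2.0, 0, 0],
    [0, 0, -0.0175, 0.3, -1.3, 0, 0],
    [0, 0, 0, 0, 0, 0, 0],
  ],
)

```text
time_s: 7.8
tcp_pos: [499.4, 116.7, 167.2]
ee_rot: [0.0, 0.154, 0.988, 0.0]
force: [1.1, 1.2, -0.2]
grip_width: 0.001
finger_force: 0.6
```

```bash
cat >> h.py <<'E'
def fit(o):
    from scipy.optimize import least_squares as ls
    o=np.array(o,float);o=o[o[:,2]>40];P=o[:,1:2]*np.c_[np.cos(np.radians(o[:,0])),np.sin(np.radians(o[:,0]))]
    def f(p,full=1):
        k=np.round((o[:,0]-p[0])/60)*60+p[0];return (P-p[1:3]-40.5*np.c_[np.cos(np.radians(k)),np.sin(np.radians(k))]).ravel()
    s=min((ls(f,[a,0,0],x_scale=[10,1,1]) for a in range(0,60,10)),key=lambda s:s.cost)
    return s.x.round(2),round(s.x[0]%60,2),np.abs(s.fun).max().round(2),len(o)
E
python3 - <<'E'
import pickle
from h import *
from plant import vision
where();plan(165.6,75.4,-17.7,95)
print(fit(spots(pickle.load(open("d1.pkl","rb"))["top"])))
v=vision.snapshot("top");o=spots(v);print(o,fit(o))
E
```

```text
th 162.28 rad 75.7 tan -18.1 tilt [-0.  0. -1.] q [ 0.09  0.3   1.84  0.    1.   -1.17]
t 7.8 tcp [499.4 116.7 167.2] F [ 1.1  1.2 -0.2] nose 72.6 w 0.001
goal [497.4 112.3 167.6] shift [ 0.6 -4.8 -0.4] turn [ 0.0003  0.0004 -0.058 ]
(array([10.97,  0.41,  1.06]), np.float64(10.97), np.float64(0.6), 5)
[(np.float64(-14.47), np.float64(41.0), np.float64(50.3)), (np.float64(-74.99), np.float64(40.2), np.float64(49.9)), (np.float64(-136.33), np.float64(40.4), np.float64(48.3))] (array([44.4 ,  0.25,  0.5 ]), np.float64(44.4), np.float64(0.53), 3)
```

Request:
apply_moves(
  targets=[
    [0, 0, -0.0262, 0.45, -2.0, 0, 0],
    [0, 0, -0.0175, 0.3, -1.3, 0, 0],
    [0, 0, -0.0122, 0.2, -0.9, 0, 0],
    [0, 0, 0, 0, 0, 0, 0],
    [0, 0, 0, 0, 10, 0, 0],
    [0, 0, 0, 0, 15, -10, 0],
    [0, 0, 0, 0, 20, -30, 0],
    [0, 0, 0, 20, 30, -20, 0],
    [0, 0, 0, 0, 41, 0, 0],
    [0, 0, 0, 0, 41, 0, 0],
    [0, 0, 0, 0, 41, 0, 0],
    [0, 0, 0, 0, 0, 0, 0],
  ],
)

```text
time_s: 8.85
tcp_pos: [528.2, 316.7, 226.8]
ee_rot: [0.001, 0.124, 0.992, 0.003]
force: [1.0, -0.9, 0.2]
grip_width: -0.002
finger_force: 0.0
```

Run:
```python
from h import *
from plant import vision
where();plan(165.6,75.4,-17.7,95)
v=vision.snapshot("top");o=spots(v);print(o,fit(o))
g=cv2.cvtColor(v["pixels"],cv2.COLOR_RGB2GRAY);print(g[198:224,208:228])
I=v["pixels"][125:251,155:300,::-1];cv2.imwrite("pics/t5.png",cv2.resize(I,None,fx=4.7,fy=4.7,interpolation=2))
for a in (164,167.9,172):
  for r_,dz in((62,115),(90,115)): print(a,r_,proj(v,[*(C+r_*np.array([np.cos(np.radians(a)),np.sin(np.radians(a))])),dz]).round(1))
```

```text
th 165.77 rad 95.7 tan -223.7 tilt [-0.001  0.005 -1.   ] q [ 0.43  0.38  1.54  0.    1.21 -0.9 ]
t 8.85 tcp [528.2 316.7 226.8] F [ 1.  -0.9  0.2] nose 72.6 w -0.002
goal [497.4 112.3 167.6] shift [ -20.3 -206.1   58.1] turn [0.0053 0.0009 0.003 ]
[(np.float64(-11.43), np.float64(41.3), np.float64(49.0)), (np.float64(47.46), np.float64(42.3), np.float64(49.4)), (np.float64(-71.85), np.float64(40.2), np.float64(49.4)), (np.float64(105.88), np.float64(42.0), np.float64(50.9)), (np.float64(-133.63), np.float64(39.9), np.float64(49.3)), (np.float64(165.36), np.float64(40.3), np.float64(18.9))] (array([-13.05,   0.63,   1.09]), np.float64(46.95), np.float64(0.57), 5)
[[175 117  25  25  24  24  25  24  24  24  23  23  24  24  24  41 111 101
   23  22]
 [180 137  53  25  25  24  25  23  25  24  24  24  22  23  24  93 133  94
   24  22]
 [178 171 131  62  25  25  25  23  24  24  25  23  24  23  24  97 111  55
   25  22]
 [158 161 171 117  27  26  24  24  24  25  24  25  23  24  23 127 124  27
   24  23]
 [171 172 176 170 113  28  24  23  25  25  24  25  25  24  40 111 101  25
   24  23]
 [1
[... 1212 characters left out ...]
 176 176 177 146  74  39  31  42  73  83  83  82
  129 168]
 [ 83  85 141 176 175 176 176 177 177 171 145  89  36  58  82  83  83  82
  137 174]
 [ 84  82 140 177 176 174 173 176 175 171 160 137 110  91  84  84  81  82
  137 175]
 [ 83  84  97 148 175 174 175 184 185 182 151 110 124 158 138  83  82  83
  139 174]
 [ 83  83  84  96 148 177 182 185 186 184 135  49  57 142 177 145 142 163
  168 173]
 [ 84  82  81  83 141 181 185 185 185 184 129  26  39 138 183 178 168 168
  174 173]
 [ 84  82  81  83 132 175 185 185 185 169 106  25  50 140 182 183 161 156
  173 172]]
164 62 [220.4 207.4]
164 90 [217.5 217.1]
167.9 62 [221.9 207.7]
167.9 90 [219.6 217.7]
172 62 [223.5 208. ]
172 90 [221.9 218.1]
```

View pics/t5.png

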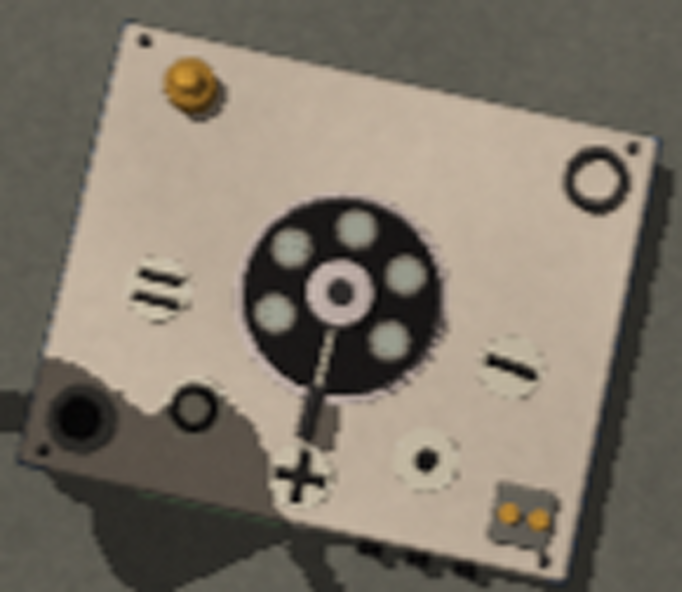

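The tab now points at the cross. The tab runs from crop (320,390) to (308,440), and the cross is at (300,475). Spots and tab edge both put the angle within about 1° of the cross, and the loose items are unmoved. Next is the button at (82,415), world (487,228).

Request:
apply_moves(
  targets=[
    [0, 0, 0, 6, -32, 0, 0],
    [0, 0, 0, 6, -32, 0, 0],
    [0, 0, 0, 5.7, -32.2, 0, 0],
    [0, 0, 0, 0, 0, 20, 0],
    [0, 0, 0, 0, 0, 20, 0],
    [0, 0, 0, 0, 0, 12, 0],
    [0, 0, 0, 0, 0, 0, 0],
  ],
)

```text
time_s: 9.48
tcp_pos: [483.2, 219.2, 172.4]
ee_rot: [-0.003, 0.126, 0.992, -0.002]
force: [-0.7, 0.4, -1.3]
grip_width: 0.004
finger_force: 0.0
```

Run:
```python
from h import *
import plant
from plant import readout,vision
s=readout.read_state();q=s["ee_rot"];R=Ro.from_quat([*q[1:],q[0]])
print(s["tcp_pos"],s["force"],R.inv().apply(np.array([487.4,227.8,92+72.6])-s["tcp_pos"]).round(1))
v=vision.snapshot("scene");I=v["pixels"][150:270,220:380,::-1];cv2.imwrite("pics/s6.png",cv2.resize(I,None,fx=5,fy=5,interpolation=2))
```

```text
[483.22827593 219.20965412 172.41705934] [-0.71475776  0.35883868 -1.33884811] [-1.9  9.4  7.8]
```

View pics/s6.png

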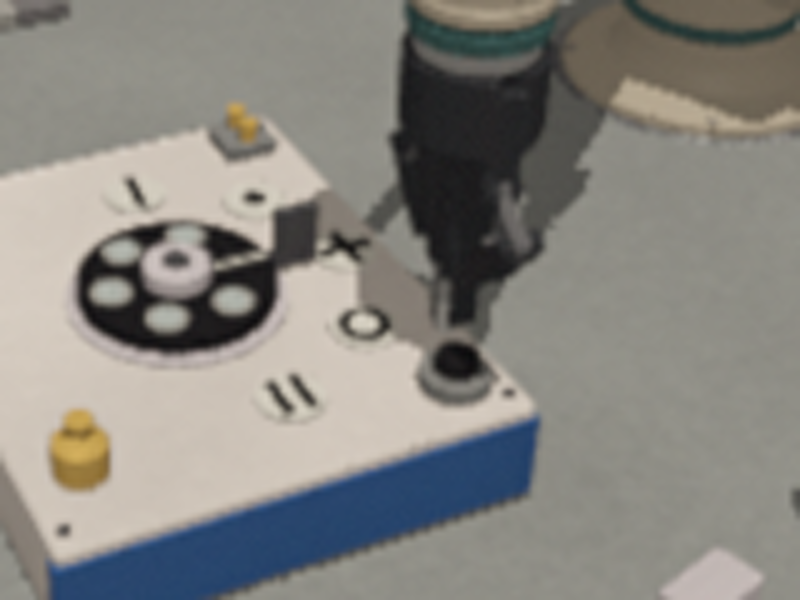

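The fingers are about 9 mm short of the button centre (button at crop (458,362)), and the tab still points at the cross. I'll centre the fingers, then press.

Request:
apply_moves(
  targets=[
    [0, 0, 0, -1.9, 9.4, 0, 0],
    [0, 0, 0, 0, 0, 0, 0],
    [0, 0, 0, 0, 0, 4, 0],
    [0, 0, 0, 0, 0, 3, 0],
    [0, 0, 0, 0, 0, 2, 0],
    [0, 0, 0, 0, 0, 2, 0],
    [0, 0, 0, 0, 0, 1, 0],
    [0, 0, 0, 0, 0, 1, 0],
    [0, 0, 0, 0, 0, 0, 0],
    [0, 0, 0, 0, 0, 0, 0],
  ],
)

```text
time_s: 10.37
tcp_pos: [489.9, 229.5, 162.2]
ee_rot: [-0.0, 0.126, 0.992, -0.0]
force: [-1.3, 0.7, 2.5]
grip_width: 0.001
finger_force: 1.4
```

Request:
apply_moves(
  targets=[
    [0, 0, 0, -2, -1, 1, 0],
    [0, 0, 0, 0, 0, 1, 0],
    [0, 0, 0, 0, 0, 1, 0],
    [0, 0, 0, 0, 0, 0, 0],
    [0, 0, 0, 0, 0, 0, 0],
  ],
)

```text
time_s: 10.78
tcp_pos: [491.9, 228.1, 159.2]
ee_rot: [0.0, 0.126, 0.992, 0.0]
force: [-1.0, 1.4, 3.8]
grip_width: 0.004
finger_force: 2.2
```

Request:
apply_moves(
  targets=[
    [0, 0, 0, 0, 0, 1, 0],
    [0, 0, 0, 0, 0, 1, 0],
    [0, 0, 0, 0, 0, 0, 0],
    [0, 0, 0, 0, 0, 0, 0],
  ],
)

```text
time_s: 11.12
tcp_pos: [491.9, 228.1, 158.5]
ee_rot: [0.0, 0.126, 0.992, 0.0]
force: [-3.7, 0.3, 13.2]
grip_width: -0.003
finger_force: 6.4
```

The button hit its stop: 13 N with the tip at 86 mm. Releasing and backing off.

Request:
apply_moves(
  targets=[
    [0, 0, 0, 0, 0, -4, 0],
    [0, 0, 0, 0, 0, -8, 0],
    [0, 0, 0, 0, 0, -20, 0],
    [0, 0, 0, 0, 0, -35, 0],
    [0, 0, 0, 0, 35, -10, 0],
    [0, 0, 0, 0, 40, 0, 0],
    [0, 0, 0, 0, 40, 0, 0],
    [0, 0, 0, 0, 30, 0, 0],
    [0, 0, 0, 0, 0, 0, 0],
    [0, 0, 0, 0, 0, 0, 0],
  ],
)

```text
time_s: 11.95
tcp_pos: [528.1, 369.4, 233.1]
ee_rot: [-0.0, 0.125, 0.992, -0.001]
force: [-0.2, -0.8, -0.3]
grip_width: 0.001
finger_force: 0.0
```

Run:
```python
from h import *
from plant import vision
v=vision.snapshot("top");o=spots(v);print(fit(o))
I=v["pixels"][120:280,90:300,::-1];cv2.imwrite("pics/t7.png",cv2.resize(I,None,fx=3.7,fy=3.7,interpolation=2))
```

```text
(array([46.97,  0.63,  1.07]), np.float64(46.97), np.float64(0.53), 5)
```

View pics/t7.png

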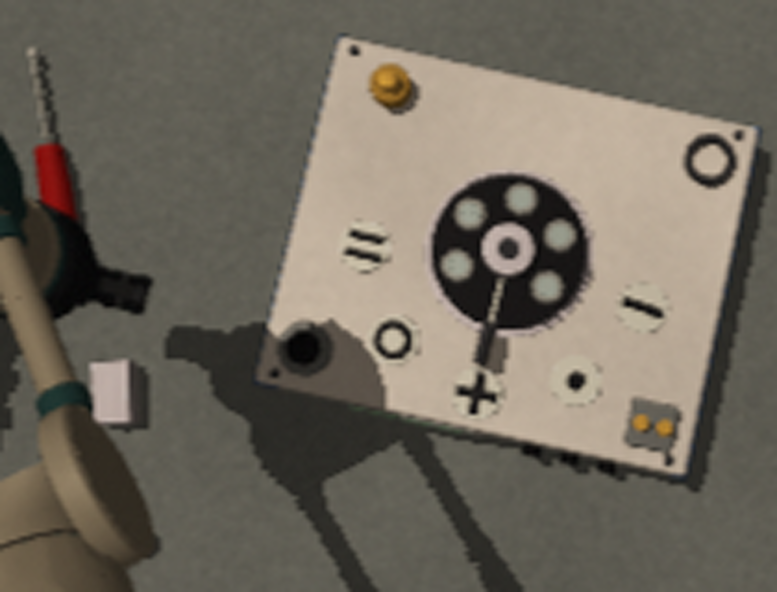

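The turret hasn't moved: the tab at (490,350) points at the cross (478,392). The button at (303,347) is clear and the robot touches nothing, so I'm handing it in.

```bash
python3 -c "
from plant import finish_job
print(finish_job())"
```

```text
the job is handed in; nothing more can be done
None
```

I pushed the tab round to within about 1° of the cross, then pressed the button to its stop and released it; the loose things I could see in the last picture had not moved, and the job is handed in (no verdict was returned).

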